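Open the ratchet packing jig

TASK

The next box is bigger, so open the packing jig fully: press down the ratchet release paddle on the sliding jaw and, keeping it pressed, push the jaw back along its toothed bar, away from the gift box, until it meets the end stop. Then let the paddle spring back up. Leave the gift box standing in the jig where it is, never lifting it, and do not disturb the loose things around.

Things in the scene. Friction and masses are not known exactly. Their poses are not given: they have to be found in the camera images.
- jig: Packing jig fixed to the desk: plywood bed 136 (x) x 280 (y) x 8 mm, origin under its centre on the desk. Steel toothed bar along its y at x = -40 mm (robot's side), top z = 46. Fixed jaw at y = -136 to -124 mm, 84 mm high; end stop block at y = 122 to 138 mm, 58 mm high. The gift box stands between fixed and sliding jaw. The sliding jaw opens towards +y
- jaw (a joint): Slide of the aluminium jaw along the bar, m: 0 = most closed, 0.100 = fully open at the end stop (towards the jig's +y). Ratchet, 12 mm pitch: towards open it locks (after at most 12 mm of play) unless the paddle is down at least 6 mm; towards closed it clicks along freely. Friction about 2 N; stays where it is left
- paddle (a joint): Travel of the release paddle, m: 0 = up (locked), 0.006 = teeth just free, 0.010 = fully down. Moves straight down; spring 5 N at the top, 9 N fully down; springs back up when let go
- paddle_top (a point): Centre of the top of the ribbed black release paddle, 46 (jig x) x 42 mm, riding on the sliding jaw over the bar; 64 mm above the desk when up. Axes as the jig's. It lies in a pocket open at the sides: the jaw plate (towards -y) and a push wall (towards +y, 10 mm thick, 52 mm wide) each have their face 23 mm from this point and top 86 mm above the desk; both move with the jaw
- gift_box: Small loose lidded gift box with a band, 70 x 71 x 57 mm, standing on the jig's bed beside the bar, next to the fixed jaw. Origin: centre of its underside
- ribbon_spool: Loose ribbon spool with black ends, diameter 60 mm, 75 mm high, standing off the jig's -y end. Origin: centre of its underside
- tape_measure: Loose tape measure, 66 x 66 x 32 mm, lying off the jig's +y end. Origin: centre of its underside
- confetti_jar: Loose jar with a screw lid, diameter 63 mm, 92 mm high, on the left of the desk. Origin: centre of its underside
- balloon_weight: Loose foil-wrapped bag-shaped balloon weight, diameter 64 mm, 72 mm high, on the left of the desk. Origin: centre of its underside
Things that resemble listed ones, but are neither listed nor needed, are in the scene too. Leave any pink look-alike of the gift_box alone.

How it is judged:
On the way, in this order (a step that is already met when the one before it is completed fails the run):
1. the fingers press the release paddle down far enough to free the ratchet (6 mm) while the jaw is not yet open (value of joint paddle above 0.006 m and contact force between the fingers and jig above 1 N and value of joint jaw below 0.075 m), for 0.1 s.
2. the jaw is pushed back to the end stop (value of joint jaw above 0.095 m), for 0.1 s.
At the end, for the whole second after the job is handed in: The sliding jaw is within 5 mm of its end stop and at rest, the paddle is up again (less than 3 mm down), and the gift box stands upright and still within 20 mm of where it was (value of joint jaw above 0.095 m and value of joint paddle below 0.003 m and velocity of joint jaw between -0.01 and 0.01 m/s and distance of gift_box from where it was at the start of the episode below 0.02 m and angle between gift_box's own z axis and vertical below 0.15 rad and linear speed of gift_box below 0.02 m/s); the robot touches nothing.
It fails at once if the gift box is shoved more than 20 mm, lifted or tipped (distance of gift_box from where it was at the start of the episode above 0.02 m or height (world z) of gift_box above 0.018 m or angle between gift_box's own z axis and vertical above 0.3 rad).
It fails at once if a loose thing around the jig is moved more than 30 mm (distance of any of ribbon_spool, tape_measure, confetti_jar, balloon_weight from where it was at the start of the episode above 0.03 m).
It also fails if it takes over 32 s, if anything falls off the work surface, if the arm or the gripper's body presses on something with over 40 N, if the wrist force passes 120 N, or if a joint passes its speed limit or range.

ROBOT

A 7-joint arm with a two-finger parallel gripper is mounted at the origin on a cart in front of the work surface, level with it; the furniture and walls round the work are solid. World frame = base frame: x ahead of the robot, y to its left, z up, the work surface at z = 0. Lengths are in m, angles in rad, forces in N, time in s.
With the tool pointing down it reaches from about 0.35 to 0.9 m from the base axis. Payload 8.1 kg.
Tool frame: the origin (TCP) lies between the finger pads; the fingertips stand robot.tcp_to_tips ahead of it and the grasp point (between the pads) is the TCP (robot.tcp_to_tips is the distance from the TCP to the fingertips, in m); z points along the fingers, y is the line along which they close (so a half turn about z gives the same grasp; the last joint's range is limited). The gripper opens to 85 mm and grips with 20 to 120 N. Pads are 22 mm wide; open, the fingers measure 114 mm over their backs; the gripper's body (76 mm by 85 mm) begins 54 mm behind the grasp point. The pads swing forward as they close: fully open they stand 13 mm farther back than shut.
Start: joints at [1.192, 0.434, 0.025, 1.573, -0.012, 1.134, -0.075], TCP at [0.17, -0.601, 0.25] pointing down, gripper open.
Joint ranges: [-2.62, 2.62], [-0.44, 2.09], [-1.27, 1.32], [0.08, 2.57], [-1.32, 4.46], [0.12, 2], [-2.74, 2.74]. Speed limits (rad/s): [2.22, 2.22, 3.01, 3.01, 3.14, 3.14, 3.14].

INTERFACE

Orientations are given as [roll, pitch, yaw] about the fixed x, y, z axes, in that order (R = Rz(yaw) Ry(pitch) Rx(roll)).
In Python, from rig import robot gives the robot as it stands. The module is installed in compiled form; this text tells all that it offers.
- The arm moves only by the shell command python3 -m pendant 'ROWS' [FORCE]. ROWS is JSON, a list of rows, each a list of 5 numbers: the finger opening in cm, from 0 to 8.54, then the shift along the tool's x, y, z in cm, then the turn about the tool's z in rad. A call has 1 to 5 rows; each row shifts and turns the commanded pose from where the row before left it, along the tool's axes as they then stand; what a row does not reach is not made up. A row lasts 1/8 s, in which the tool goes at most 62.5 mm and 10.7 degrees, less where a joint would pass 70% of its speed; a pose out of reach is approached as far as the arm can. A call with a gripper value outside its range is refused whole. The fingers move at their own pace and stop on an object; FORCE is the grip in N (left out, the last holds). Time passes only in rows, so rows that do not move let the fingers close. It gives the time, the measured TCP pose, the force, the opening and the grip force at its end, in the units of the state.
- robot.state(): the state, without advancing time (a new reading comes with each control period).
- robot.camera(name): name is "side" or "top" or "wrist"; returns the picture (400x640x3 uint8, red, green, blue); there is no depth.
- robot.camera_info(name): a dict with "fx", "fy", "cx", "cy" (pixels), "rvec" (rotation vector, rad) and "tvec" (3), from world to camera coordinates, as OpenCV has them; the wrist camera has in their place "T_tool_cam" (4x4, takes a point from camera to tool coordinates, whose origin is the TCP and whose axes are the flange's). Camera axes: x right, y down, z forward; pixel columns grow to the right and rows downward; lengths in m; the calibration is good to about 2 mm. A picture is of the moment at which its call begins: read the wrist's pose just before it. camera_info takes no time and is no camera call.
- robot.close_job(): hands the job in; it is judged then, once.
The state is a dict: "time_s": time; "joint_pos": joint angles; "dq": joint speeds; "joint_efforts": joint torques, N m; "eef_pos": TCP position; "ee_rot": TCP orientation; "wrist_force": force on the tool from outside, world axes, zero at the start; "ft_torque": the same for the moment, N m; "width": opening from 0.0 (shut) to 1.0 (fully open); "gripper_force": force on a finger pad.
Only numpy, scipy, OpenCV 4.12 (cv2) and the standard library are available. Lean on these libraries where they do the work, as an engineer would, in place of code of your own. Each camera call takes 0.05 s, during which the arm holds its last target. There are 200 camera calls.

## Working session

There is one attempt and no reset: what is moved stays moved. The work goes in short steps, Python scripts to look and compute and a shell command to move; the robot and the scene stay as the last step left them, time stands still between calls to the robot, and variables do not carry over. Pictures are saved under pics/ and viewed, at most 10 in all, crops included, and the job is handed in when it is done.

```bash
mkdir -p pics; cat > h.py <<'E'
import numpy as np, cv2
from rig import robot
def save(n,f):
    im=robot.camera(n); cv2.imwrite(f,im[:,:,::-1]); return im
def ray(n,px,z):
    i=robot.camera_info(n); R=cv2.Rodrigues(np.array(i["rvec"],float))[0]; t=np.array(i["tvec"],float).ravel()
    o=-R.T@t; d=R.T@np.array([(px[0]-i["cx"])/i["fx"],(px[1]-i["cy"])/i["fy"],1]); return o+d*(z-o[2])/d[2]
E
python3 - <<'E'
from h import *
save("top","pics/top.png"); save("side","pics/side.png")
s=robot.state(); print(s["time_s"],s["eef_pos"],s["ee_rot"],s["width"],robot.tcp_to_tips,s["wrist_force"])
for n in("top","side"):
    i=robot.camera_info(n); print(n,i)
E
```

```text
0.1 [ 0.17002576 -0.60099076  0.24960606] [-3.14017503e+00  1.39678543e-04  2.75726944e-01] 0.9968214681915083 0.019 [-0.31292327  0.02070082 -0.46109719]
top {'fx': 403.51545661722287, 'fy': 403.51545661722287, 'cx': 316.5939042826514, 'cy': 205.20225596728537, 'rvec': array([ 2.17296819, -2.13068894,  0.12499067]), 'tvec': array([0.05849911, 0.5162869 , 0.90056596])}
side {'fx': 488.53392219540655, 'fy': 488.53392219540655, 'cx': 321.23743684177447, 'cy': 193.5126830886584, 'rvec': array([ 2.31851999,  0.00877247, -0.03197327]), 'tvec': array([-0.52501705,  0.07692609,  1.22083948])}
```

View pics/top.png

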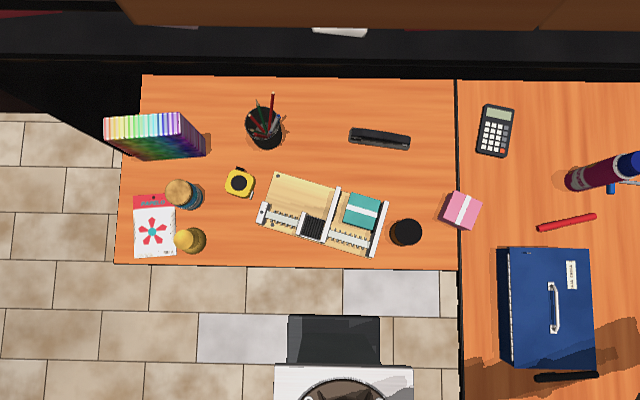

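View pics/side.png

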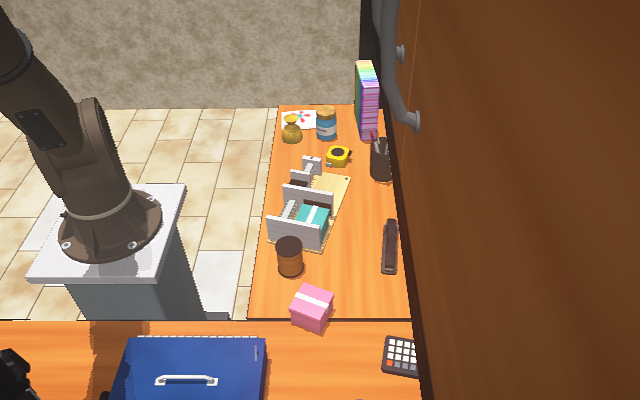

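```bash
python3 - <<'E'
from h import *
im=cv2.imread("pics/top.png")[160:270,215:435]
cv2.imwrite("pics/crop.png",cv2.resize(im,None,fx=3.6,fy=3.6,interpolation=cv2.INTER_CUBIC))
for p in[(312,228),(262,213),(380,228)]: print(p,ray("top",p,.064))
E
```

```text
(312, 228) [0.45991015 0.07745219 0.064     ]
(262, 213) [0.49122447 0.18977475 0.064     ]
(380, 228) [ 0.46286296 -0.07323939  0.064     ]
```

View pics/crop.png

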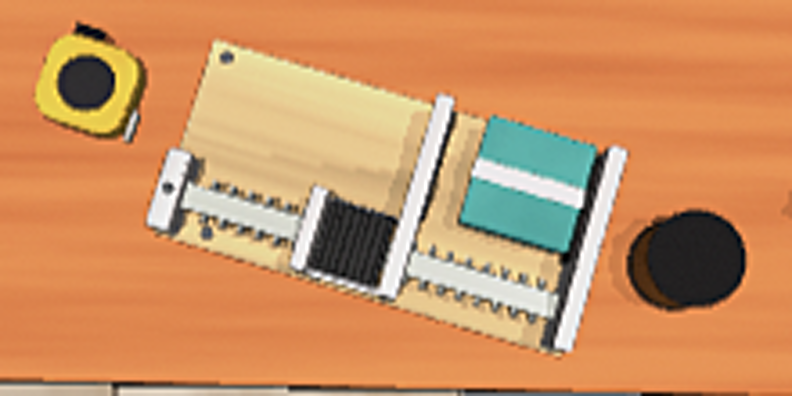

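The crop shows the paddle centred at about (352,243). The push wall is on its left at x≈308, the jaw plate on its right at x≈390–445, the end stop at (170,190), and the fixed jaw at (618,148)–(567,350).

```bash
python3 - <<'E'
from h import *
f=lambda c,z: ray("top",(215+(c[0]+.5)/3.6-.5,160+(c[1]+.5)/3.6-.5),z)
a,b=f((618,148),.084),f((567,350),.084); c,d=f((445,97),.086),f((392,293),.086)
w1,w2=f((316,190),.086),f((298,268),.086); e=f((170,190),.058); p=f((352,243),.064)
for n,u,v in(("fixed",a,b),("jaw",c,d),("wall",w1,w2)): print(n,u,v,"len",np.linalg.norm(u-v),"yaw of jig x",np.arctan2(*(u-v)[1::-1]))
print("stop",e,"paddle",p)
yaw=np.arctan2(*(a-b+c-d)[1::-1]); y=np.array([-np.sin(yaw),np.cos(yaw),0]);x=np.array([np.cos(yaw),np.sin(yaw),0])
print("yaw",yaw); 
for n,q in(("fixed",(a+b)/2),("jaw",(c+d)/2),("wall",(w1+w2)/2),("stop",e)): print(n,(q-p)@x,(q-p)@y)
i=robot.camera_info("side"); R=cv2.Rodrigues(i["rvec"])[0]; q=R@p+i["tvec"].ravel(); print(q[:2]/q[2]*i["fx"]+[i["cx"],i["cy"]])
E
```

```text
fixed [ 0.52128175 -0.08402283  0.084     ] [ 0.39903723 -0.05346761  0.084     ] len 0.1260053276099137 yaw of jig x -0.24493320601437302
jaw [0.55034857 0.02141598 0.086     ] [0.43077936 0.05153081 0.086     ] len 0.12330327508975353 yaw of jig x -0.24672942997642844
wall [0.49190723 0.0985678  0.086     ] [0.44461697 0.10821814 0.086     ] len 0.048264869497471836 yaw of jig x -0.2013022341199399
stop [0.49316049 0.19101695 0.058     ] paddle [0.46184099 0.07656861 0.064     ]
yaw -0.2458215840898402
fixed 0.033731651875921885 -0.14135456200846477
jaw 0.03761680427165998 -0.03190003055746261
wall -0.00029971682067471243 0.027580556557971737
stop 0.002526588504117199 0.11862946149920717
[295.88857736 183.99344603]
```

```bash
python3 -m pendant '[[0,0,0,0,-0.175],[0,0,0,0,-0.175],[0,0,0,0,-0.175],[0,0,0,0,-0.175],[0,0,0,0,-0.175]]' 30; python3 -m pendant '[[0,0,0,0,-0.175],[0,4,0.7,0,0],[0,6,1,0,0],[0,6,1,0,0],[0,6,1,0,0]]'
```

```text
time_s: 0.72
eef_pos: [0.17, -0.6011, 0.2499]
ee_rot: [-3.141, -0.001, 1.156]
wrist_force: [0.0, -0.4, 0.7]
width: 0.004
gripper_force: 0.0
time_s: 1.35
eef_pos: [0.2599, -0.395, 0.2501]
ee_rot: [-3.141, -0.0, 1.326]
wrist_force: [1.4, -0.1, 0.0]
width: -0.004
gripper_force: 0.0
```

```bash
python3 -m pendant '[[0,6,1,0,0],[0,6,1,0,0],[0,6,1,0,0],[0,6,1,0,0],[0,6,1,0,0]]'; python3 -m pendant '[[0,6,1,0,0],[0,6,1,0,0],[0,5,0.8,0,0],[0,2,0.3,0,0],[0,0,0,0,0]]'
```

```text
time_s: 1.98
eef_pos: [0.381, -0.1163, 0.2504]
ee_rot: [3.141, 0.0, 1.325]
wrist_force: [1.0, -0.5, -0.5]
width: -0.0
gripper_force: 0.0
time_s: 2.6
eef_pos: [0.4569, 0.0603, 0.25]
ee_rot: [-3.141, -0.001, 1.329]
wrist_force: [-0.4, 0.1, -0.4]
width: 0.002
gripper_force: 0.0
```

```bash
python3 - <<'E'
from h import *
s=robot.state(); save("wrist","pics/w1.png"); np.set_printoptions(suppress=True,precision=4); print(s["eef_pos"],s["ee_rot"],robot.camera_info("wrist"))
E
```

```text
[0.4569 0.0603 0.25  ] [-3.1409 -0.0007  1.3289] {'fx': 281.38239106471144, 'fy': 281.38239106471144, 'cx': 315.20095942984216, 'cy': 199.7579801681407, 'T_tool_cam': array([[-0.0014, -0.9477, -0.3192,  0.082 ],
       [ 1.    , -0.0014, -0.0002,  0.0014],
       [-0.0003, -0.3192,  0.9477, -0.1249],
       [ 0.    ,  0.    ,  0.    ,  1.    ]])}
```

View pics/w1.png

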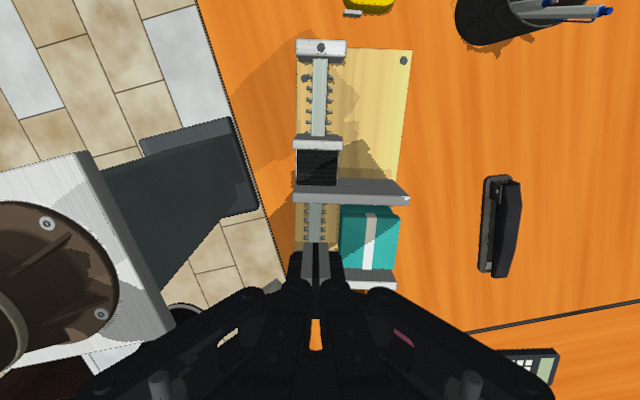

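The wrist view shows the paddle between about (297,148) and (338,186). The wall top is at v≈137–149, the jaw plate top at v≈181–203, and the fingertips at about (316,250).

```bash
cat >> h.py <<'E'
from scipy.spatial.transform import Rotation as Ro
def wray(s,px,z):
    i=robot.camera_info("wrist"); T=np.eye(4); T[:3,:3]=Ro.from_euler("xyz",s["ee_rot"]).as_matrix(); T[:3,3]=s["eef_pos"]
    C=T@i["T_tool_cam"]; d=C[:3,:3]@[(px[0]-i["cx"])/i["fx"],(px[1]-i["cy"])/i["fy"],1]; o=C[:3,3]; return o+d*(z-o[2])/d[2]
E
python3 - <<'E'
from h import *
s=robot.state(); R=Ro.from_euler("xyz",s["ee_rot"]).as_matrix(); np.set_printoptions(suppress=True,precision=4)
for n,px,z in(("paddle near wall",(317,149),.064),("paddle ctr",(317,167),.064),("pad L",(296,167),.064),("pad R",(338,167),.064),("wall top far",(317,136),.086),("wall top near?",(317,149),.086),("plate near",(317,186),.086),("plate far",(317,203),.086),("stop",(321,47),.058)):
    p=wray(s,px,z); print(n,p,"tool cm",100*R.T@(p-s["eef_pos"]))
im=cv2.imread("pics/w1.png"); print(im[125:212,317].mean(1).astype(int))
E
```

```text
paddle near wall [0.4685 0.0932 0.064 ] tool cm [ 3.6208  0.3431 18.5902]
paddle ctr [0.4636 0.0737 0.064 ] tool cm [ 1.6125  0.3444 18.5909]
pad L [0.4408 0.0794 0.064 ] tool cm [ 1.6155 -2.0109 18.5932]
pad R [0.4865 0.068  0.064 ] tool cm [ 1.6096  2.6995 18.5887]
wall top far [0.4723 0.109  0.086 ] tool cm [ 5.2465  0.3281 16.3897]
wall top near? [0.4691 0.0963 0.086 ] tool cm [ 3.9453  0.3289 16.3902]
plate near [0.4597 0.0583 0.086 ] tool cm [ 0.0234  0.3315 16.3915]
plate far [0.4551 0.0397 0.086 ] tool cm [-1.8955  0.3328 16.3921]
stop [0.4967 0.1902 0.058 ] tool cm [13.7218  0.7419 19.1865]
[178 179 177 179 177 179 178 178 179 180 171 108  81  80  75 152 189 205
 205 201 198 197 198 149 100  52  33  30  28  33  36  26  29  31  31  34
  32  30  30  32  33  30  20  16  15  28  28  25  23  29  30  22  21  23
  29  28  25  21  26  16  54  79  84  83  85  83  82  76 116 139 148 147
 146 146 145 143 145 131 101 122 130 131 130 129 131 129 129]
```

```bash
python3 -m pendant '[[0,1.7,0.35,2,0],[0,0,0,5,0],[0,0,0,4,0],[0,0,0,2,0],[0,0,0,0,0]]'; python3 - <<'E'
from h import *
save("wrist","pics/w2.png")
E
```

```text
time_s: 3.28
eef_pos: [0.4631, 0.0726, 0.1191]
ee_rot: [-3.139, 0.002, 1.324]
wrist_force: [0.0, -0.1, 1.1]
width: 0.0
gripper_force: 0.0
```

View pics/w2.png

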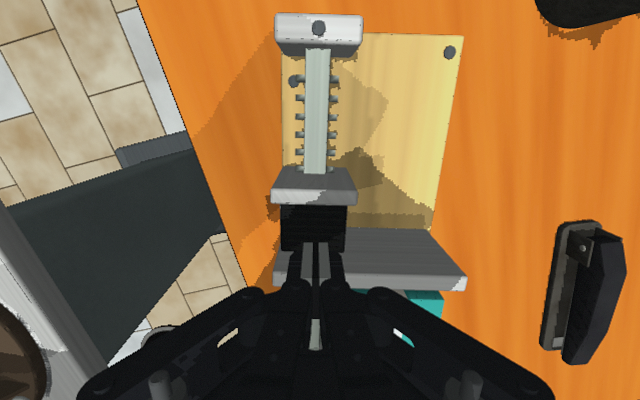

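The fingertips are over the paddle, with their leading edge at (316,242). The wall's top near edge is at v≈191–204, and the plate's top edge at v≈277.

```bash
python3 - <<'E'
from h import *
s=robot.state(); R=Ro.from_euler("xyz",s["ee_rot"]).as_matrix(); np.set_printoptions(suppress=True,precision=4)
for n,px,z in(("wall far",(314,168),.086),("wall near190",(314,190),.086),("wall 204",(314,204),.086),("plate 277",(370,277),.086),("pad L",(281,225),.064),("pad R",(346,225),.064),("tip",(316,242),s["eef_pos"][2]-.019)):
    p=wray(s,px,z); print(n,"tool cm",100*R.T@(p-s["eef_pos"]))
im=cv2.imread("pics/w2.png"); print(im[160:260,290].mean(1).astype(int)); print(im[222:300,400].mean(1).astype(int))
E
```

```text
wall far tool cm [4.7723 0.0738 3.4191]
wall near190 tool cm [3.4532 0.0701 3.4205]
wall 204 tool cm [2.5772 0.0677 3.4214]
plate 277 tool cm [-2.5196  3.7359  3.423 ]
pad L tool cm [ 0.2407 -2.2585  5.6263]
pad R tool cm [0.236  2.2941 5.6216]
tip tool cm [0.8252 0.1823 1.8989]
[171 173 173 162 117  97  85  82  81  82  83  85  85  85  84  83  84  85
  85  83  85  83  84  84  83  85  84  80 104 153 171 185 196 197 195 194
 194 193 191 189 184 183 171 175  92  10  26  30  28  22  29  29  27  28
  20  14  14  16  16  17  15  11  14  14  17  18  19  19  17  13  12  13
  17  13  15  13  15  15  14  18  19  16  14  14  14  14  19  18  15  16
  10  55  80  86  84  56  24  10  15  15]
[ 98  99  99  98  99  99  89  80  82  82  83  80  80  83  82  81  81  80
  78  78  81  80  79  78  83  83  79  79  80  79  78  79  82  83  82  79
  80  82  80  81  79  82  84  82  82  82  80  80  82  80  80  79  98 120
 129 136 137 137 137 136 136 137 138 136 135 135 134 108  96  99 101 106
  74  29  12  16  17  21]
```

```bash
python3 -m pendant '[[0,0.1,0,2.0,0],[0,0,0,1.2,0],[0,0,0,0.3,0],[0,0,0,0.3,0],[0,0,0,0,0]]'
```

```text
time_s: 3.95
eef_pos: [0.4651, 0.0753, 0.0828]
ee_rot: [3.141, -0.0, 1.326]
wrist_force: [-0.8, 0.0, 4.1]
width: 0.0
gripper_force: 2.3
```

```bash
python3 -m pendant '[[0,0,0,0.4,0],[0,0,0,0.3,0],[0,0,0,0.1,0],[0,0,0,0,0]]'
```

```text
time_s: 4.45
eef_pos: [0.4651, 0.0754, 0.075]
ee_rot: [3.141, 0.0, 1.326]
wrist_force: [-1.1, -1.2, 7.9]
width: 0.003
gripper_force: 3.8
```

```bash
python3 -m pendant '[[0,0,0,0.1,0],[0,0.7,0,0,0],[0,1,0,0,0],[0,1,0,0,0],[0,1,0,0,0]]'
```

```text
time_s: 5.08
eef_pos: [0.475, 0.1112, 0.0743]
ee_rot: [3.139, -0.0, 1.325]
wrist_force: [2.4, -3.0, 8.1]
width: 0.003
gripper_force: 4.0
```

```bash
python3 -m pendant '[[0,1,0,0,0],[0,1,0,0,0],[0,1,0,0,0],[0,0.5,0,0,0],[0,0,0,0,0]]'
```

```text
time_s: 5.7
eef_pos: [0.4847, 0.1461, 0.0748]
ee_rot: [3.137, -0.003, 1.326]
wrist_force: [4.3, -0.2, 7.5]
width: 0.002
gripper_force: 3.9
```

```bash
python3 -m pendant '[[0,0.5,0,0.1,0],[0,0.5,0,0,0],[0,0.4,0,0,0],[0,0.2,0,0,0],[0,0,0,0,0]]'; python3 - <<'E'
from h import *
save("wrist","pics/w3.png")
E
```

```text
time_s: 6.32
eef_pos: [0.4866, 0.1593, 0.0731]
ee_rot: [3.14, 0.002, 1.325]
wrist_force: [-1.3, -4.7, 9.7]
width: 0.002
gripper_force: 4.9
```

View pics/w3.png

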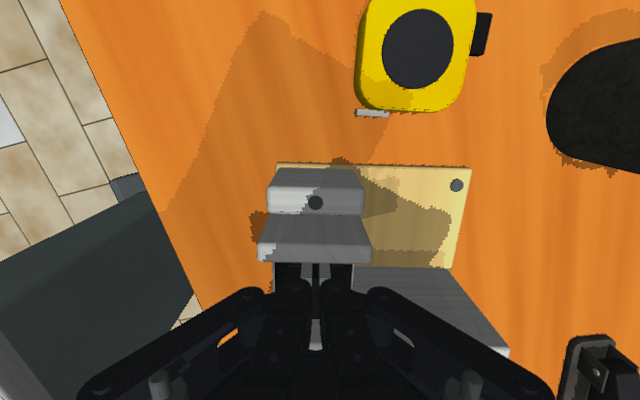

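The push wall, at v≈215–260, now appears to meet the end stop at (315,195). I'll confirm with a bit more push.

```bash
python3 -m pendant '[[0,0.4,0,0,0],[0,0.4,0,0,0],[0,0,0,0,0]]'
```

```text
time_s: 6.75
eef_pos: [0.4874, 0.1625, 0.073]
ee_rot: [3.141, 0.01, 1.322]
wrist_force: [-5.9, -20.7, 25.1]
width: -0.004
gripper_force: 16.0
```

The lateral force rose to 21 N, so the jaw is at the stop. I'll ease off the command and lift straight up.

```bash
python3 -m pendant '[[0,-0.4,0,0,0],[0,0,0,-0.6,0],[0,0,0,-0.8,0],[0,0,0,-1.5,0],[0,0,0,-4,0]]'; python3 -m pendant '[[0,0,0,-5,0],[0,-5,0,-4,0],[0,-5,0,0,0],[0,-5,0,0,0],[0,0,0,0,0]]'; python3 - <<'E'
from h import *
save("wrist","pics/w4.png")
E
```

```text
time_s: 7.38
eef_pos: [0.4861, 0.1645, 0.1414]
ee_rot: [-3.139, 0.001, 1.326]
wrist_force: [-0.1, -0.0, -0.2]
width: 0.003
gripper_force: 0.0
time_s: 8.0
eef_pos: [0.4504, 0.0169, 0.2311]
ee_rot: [3.14, 0.001, 1.32]
wrist_force: [0.0, 1.4, 0.8]
width: 0.002
gripper_force: 0.0
```

View pics/w4.png

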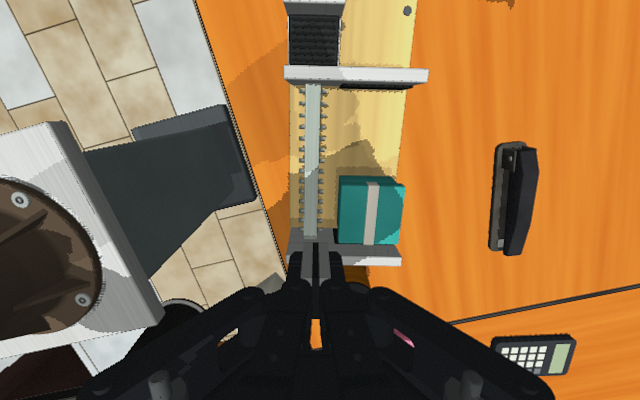

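The jaw plate (v≈75) is well back and the teal box is standing undisturbed at (370,210). I'll check the jaw against the stop in the top view.

```bash
python3 - <<'E'
from h import *
im=save("top","pics/top2.png")[160:270,215:435,::-1]
cv2.imwrite("pics/crop2.png",cv2.resize(im,None,fx=3.6,fy=3.6,interpolation=cv2.INTER_CUBIC))
E
```

```text
(no output)
```

View pics/crop2.png

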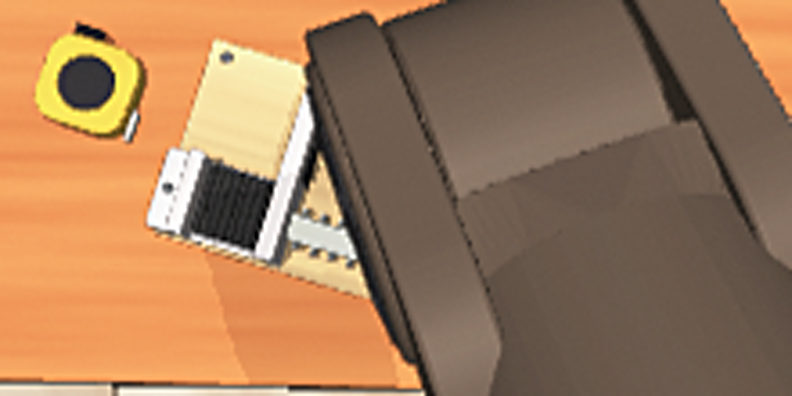

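The push wall, at about (190,190), sits flush against the end stop. The tape measure hasn't moved and the gripper is clear of everything, so I'm handing in.

```bash
python3 -c "
from rig import robot
print(robot.close_job())"
```

```text
the job is handed in; nothing more can be done
None
```

The jaw is fully open against the end stop and the arm has let go of the paddle. The gift box stayed where it was, and the job was handed in at about 8 s with no verdict shown.

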